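# Hang the grow lamp over the seed tray and start its timer

### The arm

A 6-joint arm with a two-finger parallel gripper is mounted at the origin on the work surface. World frame = base frame: x ahead of the robot, y to its left, z up, the work surface at z = 0. Lengths are in m, angles in degrees, forces in N, time in s.
With the tool pointing down it reaches from about 0.375 to 0.9 m from the base axis. Payload 3.1 kg.
Tool frame: the origin (TCP) lies at the very end of the fingers, on their centre line; the grasp point (between the pads) lies 19 mm behind it; z points along the fingers, x is the direction in which the jaws open and shut, and the axes are right-handed (so a half turn about z gives the same grasp; the last joint's range is limited). The gripper opens to 87 mm and grips with 3 to 60 N. Pads are 19 mm wide; open, the fingers measure 117 mm over their backs; the gripper's body (75 mm by 190 mm) begins 51 mm behind the grasp point.
Start: joints at [-82.477, 30.224, 82.088, -0, 67.689, -10.227], TCP at [0.191, -0.595, 0.223] pointing down, gripper open.
Joint ranges: [-176.69, 176.69], [-43.24, 126.21], [12.49, 139.97], [-82, 262], [0, 151.66], [-163.58, 163.58]. Speed limits (degrees/s): [159.86, 159.86, 180, 180, 180, 180].

### API

Orientations are given as a 3x3 rotation matrix whose columns are the frame's x, y, z axes.
In Python, from rig import bot gives the robot as it stands.
- The arm moves only by the tool arm_command, never from a script. Its argument "plan" is a list of rows, each an object of numbers: "claw": the opening, from 0 (shut) to 1 (fully open); "dx", "dy", "dz": the shift along the tool's x, y, z in cm; "twist": the turn about the tool's z in degrees. A call has 1 to 8 rows; each row is the pose to reach, as a shift and turn from the pose measured when the call began, along the tool's axes at that moment; what a row does not reach only later rows make up. A row lasts 1/12 s, in which the tool goes at most 41.7 mm and 7.16 degrees, less where a joint would pass 70% of its speed; a pose out of reach is approached as far as the arm can. A call with a gripper value outside its range is refused whole. The fingers move at their own pace and stop on an object; the grip force is fixed at half the most. Time passes only in rows, so rows that repeat a pose let the fingers close. It gives the time, the measured TCP pose, the force and the opening at its end, in the units of the state.
- bot.read_state(): the state, without advancing time (a new reading comes with each control period).
- bot.capture(name): name is "scene" or "top" or "wrist"; returns the picture (400x640x3 uint8, red, green, blue); there is no depth.
- bot.calibration(name): a dict with "intrinsics" (3x3 intrinsics, pixels), "rvec" (rotation vector, rad) and "tvec" (3), from world to camera coordinates, as OpenCV has them; the wrist camera has in their place "T_tool_cam" (4x4, takes a point from camera to tool coordinates, whose origin is the TCP and whose axes are the tool frame's). Camera axes: x right, y down, z forward; pixel columns grow to the right and rows downward; lengths in m; the calibration is good to about 2 mm. The wrist camera is an equidistant fisheye: a pixel r from the principal point sees the ray r / f radians off the axis. A picture is of the moment at which its call begins: read the wrist's pose just before it. calibration takes no time and is no camera call.
- bot.hand_in(): hands the job in, once; it reports no verdict.
The state is a dict: "time_s": time; "joint_positions": joint angles; "qvel": joint speeds; "tau": joint torques, N m; "position": TCP position; "tcp_rot": TCP orientation; "force": force on the tool from outside, world axes, zero at the start; "moment": the same for the moment, N m; "opening": opening from 0.0 (shut) to 1.0 (fully open).
Only numpy, scipy, OpenCV 4.12 (cv2) and the standard library are available. Lean on these libraries where they do the work, as an engineer would, in place of code of your own. Each camera call takes 0.05 s, during which the arm holds its last target.

### The job

Take the cordless grow lamp out of its charging dock and hang it by its eye on the peg above the seed tray, with its glowing face towards the tray. Then press the green start button on the white timer box fully down, hold it there for a moment and let it come back up. Leave the red pump button alone and the pot, bottle and plate where they are.

Things in the scene. Friction and masses are not known exactly. Their poses are not given: they have to be found in the camera images.
- station: Fixed growing station, white base 240 mm (x) by 160 mm (y), origin under its centre on the table. A dark post (20 mm thick, top 211 mm above the table) stands at x = -95 mm; from its top a level steel peg runs along +x. A black seed tray (top 52 mm above the table, sprouts to 67 mm) lies from x = -10 to +115 mm. Highest point: the red ball on the peg, 214 mm.
- peg_mid (a point): Point on the axis of the peg, 205 mm above the table, half-way along its usable length; axes as the station's (x along the peg, away from the post, towards the tray; z up). The peg is a level steel bar 12 mm in diameter, from the post's face (35 mm back, at x = -35 mm) to a red ball of 18 mm diameter centred 35 mm ahead (x = +35 mm), its free end.
- dock: Fixed grey charging dock 64 mm (its x) by 150 mm (y), 32 mm high, origin at the centre of its underside. The lamp stands upright in its slot (19 x 116 mm, floor 10 mm above the table, 22 mm deep); nothing locks it, lift it straight up.
- lamp_grip (a point): Grasp point of the loose grow lamp (0.2 to 0.42 kg): in the middle of its orange top bar (78 mm wide, 42 mm high, gripped across its 14 mm thickness), 12 mm below the lamp's top, 160 mm above its underside, 30 mm above the eye's apex. Axes: x out of the glowing face, y along the width, z up. Fingers lower than this may strike the peg.
- lamp_eye (a point): Centre of the lamp's eye, a through opening (along x) 50 mm wide, house-shaped: floor 18 mm below this point, eaves 1 mm and roof apex 22 mm above it; 52 mm below lamp_grip, axes as there. The lamp is an upright plate 14 mm thick, 172 mm tall: black panel 110 x 90 mm below with violet-white LED face on +x, then the eye, then the orange bar. Hung, this point lies about 14 mm below the peg's axis.
- lamp_beam (a point): Imaginary point 100 mm straight out in front of the lamp's glowing side (lamp +x) from the eye's centre.
- start_button_top (a point): Centre of the top of the green start button, 40 mm in diameter, facing up, about 74 mm above the table when up, in a black collar on the fixed white timer box (90 x 90 x 50 mm high, small yellow sun on it).
- start_button (a joint): Travel of the green start button in m: 0 up, 0.008 fully down; sprung, about 1.4 N starts it and 4.5 N holds it fully down.
- pump_button_top (a point): Centre of the top of the red pump button, the same in size and height as the green one, on the fixed blue pump box (90 x 90 x 50 mm high). Not to be pressed.
- pump_button (a joint): Travel of the red pump button in m: 0 up, 0.008 fully down.
- pot: Loose empty terracotta pot, 92 mm in diameter at the rim, 85 mm high, origin at the centre of its underside. A bystander.
- bottle: Loose clear bottle with a brown cap, 70 mm in diameter, 200 mm tall, origin at the centre of its underside. A bystander.
- plate: Loose white plate, 170 mm in diameter, 20 mm high, origin at the centre of its underside. A bystander.
Not all that is in view belongs to the job. There is more than one size of the part that bears start_button_top; the job needs the largest.

How it is judged (in metres and radians):
On the way, in this order (a step that is already met when the one before it is completed fails the run):
1. the lamp hangs by its eye on the peg, glowing face towards the tray (x of lamp_eye in the frame of peg_mid between -0.03 and 0.032 m and y of lamp_eye in the frame of peg_mid between -0.02 and 0.02 m and z of lamp_eye in the frame of peg_mid between -0.022 and -0.008 m and x of lamp_beam in the frame of peg_mid between 0.055 and 0.14 m and y of lamp_beam in the frame of peg_mid between -0.065 and 0.065 m and angle between lamp_eye's own z axis and vertical below 0.3 rad), for 0.2 s.
2. the green start button is held fully down (over 6.8 of its 8 mm) for a moment (value of joint start_button above 0.0068 m), for 0.15 s.
3. the green button is let up again (value of joint start_button below 0.0015 m), for 0.1 s.
At the end, for the whole second after the job is handed in: Lamp hung on the peg: eye centre -30 to +32 mm from peg_mid along the peg, within 20 mm sideways, 8 to 22 mm below its axis; tilt under 0.3 rad; facing the tray (lamp_beam 55 to 140 mm ahead of peg_mid, within 65 mm sideways). Green button up again (under 1.5 mm) (all of step 1 and value of joint start_button below 0.0015 m); the robot touches nothing.
It fails at once if the red pump button is pressed (over 2 mm) (value of joint pump_button above 0.002 m).
It fails at once if the pot, bottle or plate is moved by over 40 mm (distance of any of pot, bottle, plate from where it was at the start of the episode above 0.04 m).
It also fails if it takes over 58 s, if anything falls off the work surface, if the arm or the gripper's body presses on something with over 40 N, if the wrist force passes 120 N, or if a joint passes its speed limit or range.

## Working session

There is one attempt and no reset: what is moved stays moved. The work goes in short steps, Python scripts to look and compute and a tool call to move; the robot and the scene stay as the last step left them, time stands still between calls to the robot, and variables do not carry over. Pictures are saved under pics/ and viewed, and the job is handed in when it is done.

Besides the shell and the picture viewer there is one more tool, called after "Emit:" as name(argument=value, ...), one argument or row to a line, values as JSON. arm_command: Moves the arm, as the interface text tells. Its arguments: {"type":"object","properties":{"plan":{"type":"array"}},"required":["plan"]}

```bash
ls; mkdir -p pics; cat > h.py <<'E'
import numpy as np, cv2
from rig import bot
def cap(n,f):
    im=bot.capture(n); cv2.imwrite('pics/'+f,im[:,:,::-1]); return im
def cal(n):
    c=bot.calibration(n); K=np.array(c['intrinsics'],float); R=cv2.Rodrigues(np.array(c['rvec'],float))[0]; t=np.array(c['tvec'],float).ravel(); return K,R,t
def ray(n,u,v):
    K,R,t=cal(n); d=R.T@np.linalg.inv(K)@np.array([u,v,1.]); return -R.T@t,d
def atz(n,u,v,z):
    o,d=ray(n,u,v); return o+d*(z-o[2])/d[2]
def proj(n,P):
    K,R,t=cal(n); p=K@(R@np.array(P,float)+t); return p[:2]/p[2]
def tri(l):
    A=np.zeros((3,3));b=np.zeros(3)
    for n,u,v in l:
        o,d=ray(n,u,v); d/=np.linalg.norm(d); M=np.eye(3)-np.outer(d,d); A+=M;b+=M@o
    return np.linalg.solve(A,b)
E
python3 - <<'E'
from h import *
np.set_printoptions(precision=4,suppress=True)
cap('scene','s0.png');cap('top','t0.png');cap('wrist','w0.png')
for n in('scene','top'):
    K,R,t=cal(n);print(K,R,-R.T@t)
s=bot.read_state();print(s['position'],s['tcp_rot'],s['time_s'],s['force']);print(bot.calibration('wrist'))
E
```

```text
pics
[[397.1777   0.     319.1632]
 [  0.     397.1777 200.2781]
 [  0.       0.       1.    ]] [[ 0.2569  0.9664  0.0062]
 [ 0.8494 -0.2227 -0.4785]
 [-0.461   0.1282 -0.8781]] [ 1.1097 -0.1672  1.2124]
[[431.2416   0.     321.8026]
 [  0.     431.2416 198.4982]
 [  0.       0.       1.    ]] [[-0.02   -0.9998  0.0099]
 [-0.9825  0.0178 -0.1854]
 [ 0.1852 -0.0134 -0.9826]] [0.2109 0.0136 1.6848]
[ 0.1905 -0.5947  0.2218] [[ 0.3049 -0.9524 -0.0002]
 [-0.9524 -0.3049  0.0017]
 [-0.0016 -0.0003 -1.    ]] 0.15 [ 0.4844  0.024  -0.1614]
{'intrinsics': array([[309.7069,   0.    , 321.8677],
       [  0.    , 309.7069, 193.459 ],
       [  0.    ,   0.    ,   1.    ]]), 'T_tool_cam': array([[ 1.    ,  0.0006,  0.0007,  0.0004],
       [-0.0008,  0.9558,  0.2941, -0.0806],
       [-0.0005, -0.2941,  0.9558, -0.1619],
       [ 0.    ,  0.    ,  0.    ,  1.    ]])}
```

View pics/s0.png

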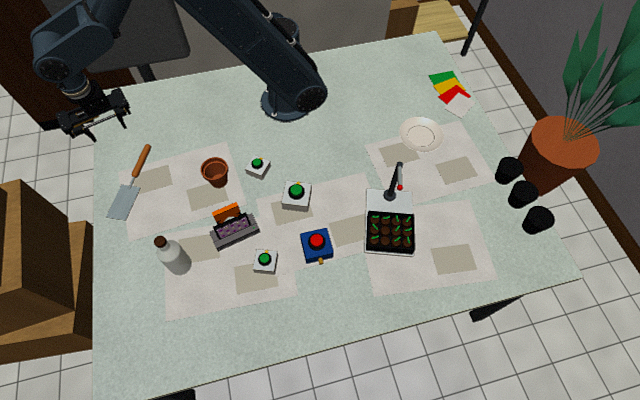

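View pics/t0.png

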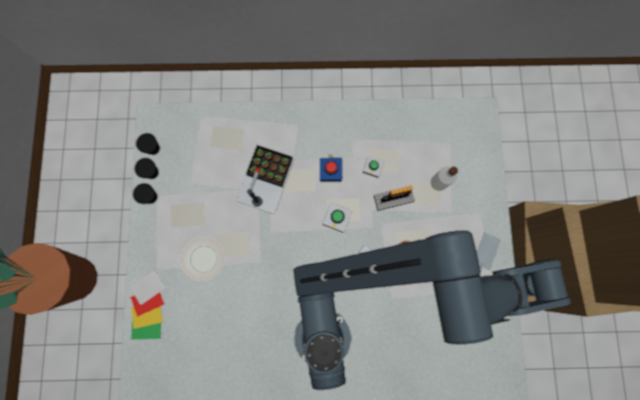

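View pics/w0.png

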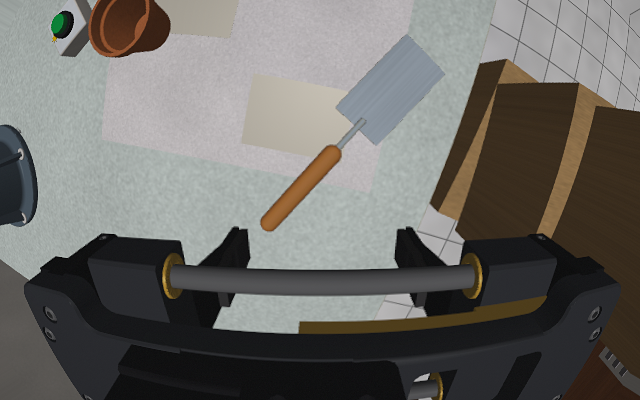

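The scene image shows three green buttons on white boxes, at (257,163), (296,192) and (265,259). The one at (296,192) looks largest. The red pump is at (317,242), the lamp in its dock at (230,228), and the station at (390,215). I'll enlarge these to confirm.

```bash
python3 - <<'E'
from h import *
s=cv2.imread('pics/s0.png');t=cv2.imread('pics/t0.png')
def crop(im,x0,y0,x1,y1,k,f): cv2.imwrite('pics/'+f,cv2.resize(im[y0:y1,x0:x1],None,fx=k,fy=k,interpolation=cv2.INTER_CUBIC))
crop(s,195,145,345,285,5.3,'c1.png') if 0 else crop(s,200,145,345,275,4.5,'c1.png')
crop(s,355,145,435,265,5,'c2.png'); crop(t,310,140,470,240,5,'c3.png'); crop(t,225,130,305,220,6,'c4.png')
E
```

```text
(no output)
```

View pics/c1.png

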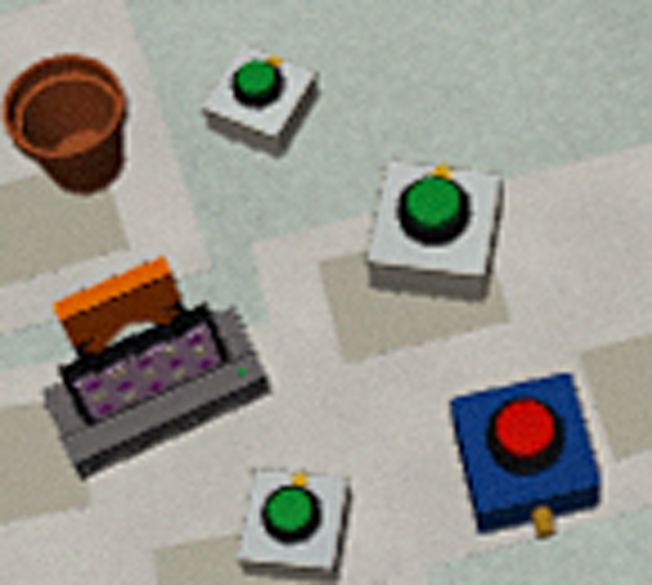

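View pics/c2.png

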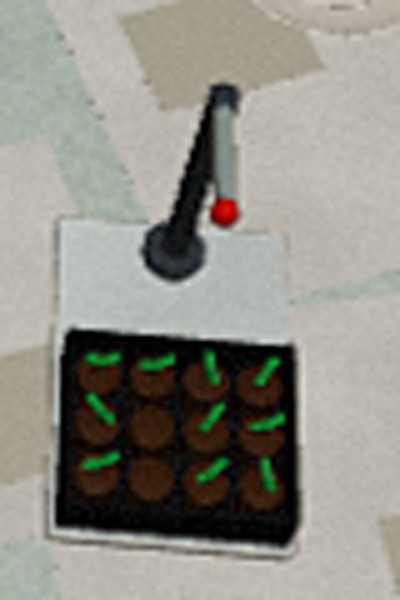

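View pics/c3.png

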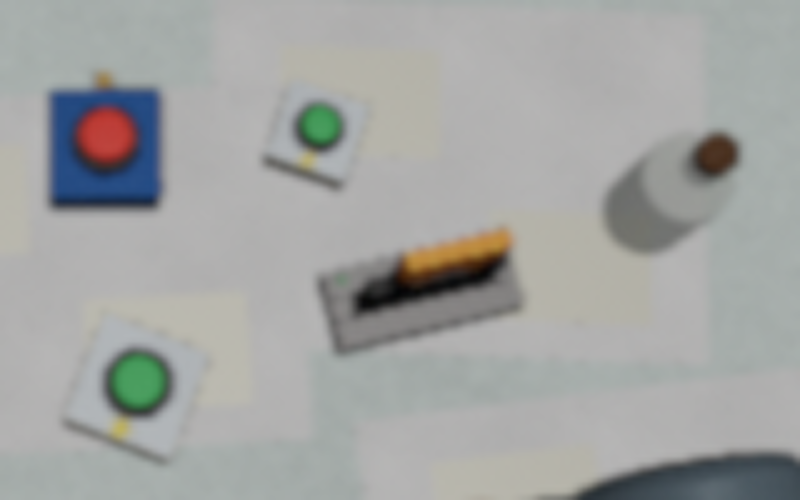

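View pics/c4.png

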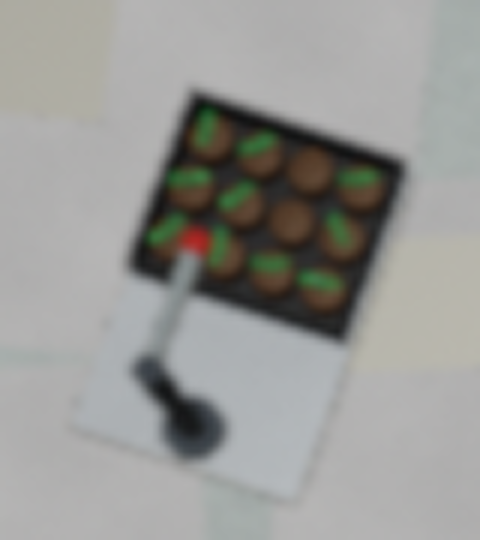

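```bash
python3 - <<'E'
from h import *
np.set_printoptions(precision=4,suppress=True)
S=lambda x,y:('scene',x/4.5+200,y/4.5+145)
S2=lambda x,y:('scene',x/5+355,y/5+145)
T=lambda x,y:('top',x/5+310,y/5+140)
T2=lambda x,y:('top',x/6+225,y/6+130)
for nm,a,b,z in [('ball',S2(225,212),T2(195,240),.205),('posttop',S2(224,92),T2(150,366),.211),('start',S(434,203),T(138,382),.074),('pump',S(524,428),T(106,137),.074),('lamptop',S(114,287),T(456,247),.182)]:
    print(nm,tri([a,b]),atz(*a,z),atz(*b,z))
print('lamp corners',*[atz(*S(*p),.182) for p in[(57,300),(163,258),(172,270),(65,318)]])
print('dock top corners', *[atz(*S(*p),.032) for p in [(80,462),(268,378),(235,305),(45,395)]])
print('dockT', *[atz(*T(*p),.032) for p in [(320,277),(345,352),(522,306)]])
print('station base z?', *[atz(*S2(*p),.03) for p in [(60,220),(288,238),(293,555),(50,538)]])
print('tray top', *[atz(*S2(*p),.052) for p in [(68,330),(297,347),(293,545),(57,525)]])
print('trayT', *[atz(*T2(*p),.052) for p in [(193,92),(405,160),(343,340),(130,270)]])
print('bottle',tri([('scene',161,242),('top',453,170)]))
print('pot',atz('scene',214,171,.085),'plate',atz('scene',421,134,.02))
E
```

```text
ball [0.5976 0.2205 0.2022] [0.5994 0.2212 0.205 ] [0.5963 0.2184 0.205 ]
posttop [0.5211 0.2461 0.2088] [0.5229 0.2479 0.211 ] [0.5197 0.2431 0.211 ]
start [ 0.4472 -0.065   0.0597] [ 0.4559 -0.0639  0.074 ] [ 0.4447 -0.0666  0.074 ]
pump [ 0.6397 -0.0457  0.0607] [ 0.6455 -0.0453  0.074 ] [ 0.6358 -0.047   0.074 ]
lamptop [ 0.5232 -0.2906  0.1766] [ 0.5265 -0.2887  0.182 ] [ 0.522  -0.2907  0.182 ]
lamp corners [ 0.5266 -0.3256  0.182 ] [ 0.5134 -0.2546  0.182 ] [ 0.5237 -0.2504  0.182 ] [ 0.5409 -0.3224  0.182 ]
dock top corners [ 0.5738 -0.3501  0.032 ] [ 0.5436 -0.2098  0.032 ] [ 0.4792 -0.2223  0.032 ] [ 0.516  -0.3672  0.032 ]
dockT [ 0.531  -0.2132  0.032 ] [ 0.4713 -0.2302  0.032 ] [ 0.5051 -0.3702  0.032 ]
station base z? [0.4879 0.1762 0.03  ] [0.5412 0.3233 0.03  ] [0.7579 0.2421 0.03  ] [0.708  0.0973 0.03  ]
tray top [0.5803 0.1488 0.052 ] [0.6302 0.2898 0.052 ] [0.7583 0.2369 0.052 ] [0.7083 0.0992 0.052 ]
trayT [0.7363 0.2417 0.052 ] [0.6876 0.103  0.052 ] [0.568  0.1438 0.052 ] [0.6168 0.2815 0.052 ]
bottle [ 0.5881 -0.4771  0.1892]
pot [ 0.3198 -0.3158  0.085 ] plate [0.3061 0.4511 0.02  ]
```

Confirmed: the button at scene (296,192) (crop 434,203) is the largest green one. It is the start button, on a white box with a yellow sun, and it matches the red pump button in size. The other two are smaller decoys.

Next I'll move above the lamp to take a closer wrist view.

```bash
cat >> h.py <<'E'
def go(P,yaw):
    s=bot.read_state(); R=np.array(s['tcp_rot']); d=R.T@(np.array(P)-s['position'])*100
    y=np.degrees(np.arctan2(R[1,0],R[0,0])); tw=-((yaw-y+180)%360-180)
    print('t',s['time_s'],'pos',np.round(s['position'],4),'yaw',round(y,2),'F',np.round(s['force'],2),'op',s['opening'],'-> dx dy dz cm',np.round(d,2),'twist',round(tw,2))
E
python3 -c "
from h import *
print(bot.calibration('scene').keys())
go([.523,-.29,.36],11)"
```

```text
dict_keys(['intrinsics', 'rvec', 'tvec'])
t 0.15 pos [ 0.1905 -0.5947  0.2218] yaw -72.25 F [ 0.48  0.02 -0.16] op 1.0036721622445266 -> dx dy dz cm [-18.9  -40.96 -13.78] twist -83.25
```

Emit:
arm_command(
  plan=[
    {"dx":-2,"dy":-3,"dz":-10,"twist":-20,"claw":1},
    {"dx":-2,"dy":-3,"dz":-10,"twist":-20,"claw":1},
    {"dx":-5,"dy":-10,"dz":-14,"twist":-40,"claw":1},
    {"dx":-19,"dy":-41,"dz":-13.8,"twist":-83,"claw":1},
    {"dx":-19,"dy":-41,"dz":-13.8,"twist":-83,"claw":1},
    {"dx":-19,"dy":-41,"dz":-13.8,"twist":-83,"claw":1},
    {"dx":-19,"dy":-41,"dz":-13.8,"twist":-83,"claw":1},
    {"dx":-19,"dy":-41,"dz":-13.8,"twist":-83,"claw":1},
  ],
)

```text
time_s: 0.82
position: [0.3884, -0.4095, 0.344]
tcp_rot: [[0.968, -0.253, -0.0], [-0.253, -0.968, 0.002], [-0.001, -0.002, -1.0]]
force: [0.7, -0.6, -0.7]
opening: 1.004
```

```bash
python3 -c "
from h import *
go([.523,-.29,.36],11)"
```

```text
t 0.8167 pos [ 0.3884 -0.4095  0.344 ] yaw -14.63 F [ 0.66 -0.56 -0.69] op 1.0035751222197702 -> dx dy dz cm [ 10.01 -14.97  -1.59] twist -25.63
```

Emit:
arm_command(
  plan=[
    {"dx":10,"dy":-15,"dz":-1.6,"twist":-25.6,"claw":1},
    {"dx":10,"dy":-15,"dz":-1.6,"twist":-25.6,"claw":1},
    {"dx":10,"dy":-15,"dz":-1.6,"twist":-25.6,"claw":1},
    {"dx":10,"dy":-15,"dz":-1.6,"twist":-25.6,"claw":1},
    {"dx":10,"dy":-15,"dz":-1.6,"twist":-25.6,"claw":1},
    {"dx":10,"dy":-15,"dz":-1.6,"twist":-25.6,"claw":1},
    {"dx":10,"dy":-15,"dz":-1.6,"twist":-25.6,"claw":1},
  ],
)

```text
time_s: 1.4
position: [0.5233, -0.2888, 0.3597]
tcp_rot: [[0.981, 0.193, -0.001], [0.193, -0.981, 0.002], [-0.001, -0.002, -1.0]]
force: [0.0, -1.8, 0.5]
opening: 0.999
```

```bash
cat >> h.py <<'E'
def wpose():
    s=bot.read_state(); T=np.eye(4);T[:3,:3]=s['tcp_rot'];T[:3,3]=s['position']; return T@np.array(bot.calibration('wrist')['T_tool_cam'])
def wray(T,u,v):
    K=np.array(bot.calibration('wrist')['intrinsics']); d=np.array([(u-K[0,2])/K[0,0],(v-K[1,2])/K[1,1]]); th=np.hypot(*d)
    r=np.array([*(d/th*np.sin(th)),np.cos(th)]) if th>0 else np.array([0,0,1.]); return T[:3,3],T[:3,:3]@r
def watz(T,u,v,z):
    o,d=wray(T,u,v); return o+d*(z-o[2])/d[2]
def wproj(T,P):
    K=np.array(bot.calibration('wrist')['intrinsics']); p=T[:3,:3].T@(np.array(P)-T[:3,3]); th=np.arctan2(np.hypot(p[0],p[1]),p[2]); q=p[:2]/np.hypot(p[0],p[1])*th
    return K[0,0]*q[0]+K[0,2],K[1,1]*q[1]+K[1,2]
E
python3 - <<'E'
from h import *
go([.523,-.29,.36],11)
T=wpose(); np.save('T1.npy',T)
cap('wrist','w1.png')
E
```

```text
t 1.4 pos [ 0.5233 -0.2888  0.3597] yaw 11.1 F [ 0.01 -1.82  0.46] op 0.9985275768737821 -> dx dy dz cm [-0.05  0.11 -0.03] twist 0.1
```

View pics/w1.png

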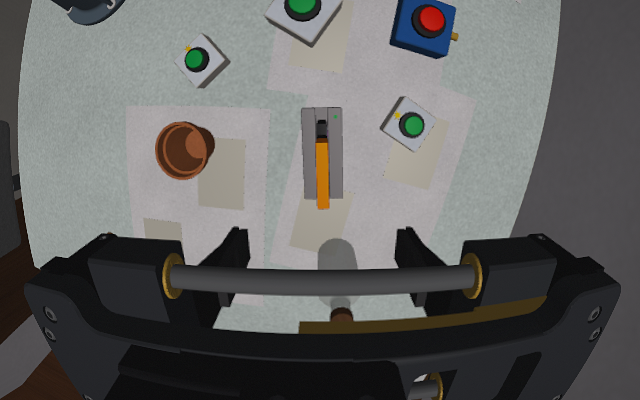

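The wrist view shows the lamp's orange bar from (321,140) to (323,209), with the dock around it and the bottle's cap near (341,312).

```bash
python3 - <<'E'
from h import *
np.set_printoptions(precision=4,suppress=True)
im=cv2.imread('pics/w1.png'); cv2.imwrite('pics/c5.png',cv2.resize(im[95:220,270:380],None,fx=4.8,fy=4.8,interpolation=cv2.INTER_CUBIC))
T=np.load('T1.npy')
h=cv2.cvtColor(im,cv2.COLOR_BGR2HSV); m=((h[...,0]>8)&(h[...,0]<22)&(h[...,1]>180)&(h[...,2]>120)).astype(np.uint8)
m[:, :290]=0;m[:,350:]=0;m[220:]=0
for v in range(130,215,6):
    x=np.where(m[v])[0]; print(v,(x.min(),x.max(),[int(q) for q in im[v,x.min()+1]],[int(q) for q in im[v,x.max()-1]]) if len(x) else None)
E
```

```text
130 None
136 None
142 None
148 (np.int64(316), np.int64(327), [8, 119, 192], [9, 124, 194])
154 (np.int64(316), np.int64(327), [7, 121, 193], [8, 122, 192])
160 (np.int64(317), np.int64(327), [9, 116, 191], [9, 121, 191])
166 (np.int64(316), np.int64(327), [5, 114, 193], [9, 119, 191])
172 (np.int64(317), np.int64(328), [9, 115, 191], [7, 118, 194])
178 (np.int64(317), np.int64(328), [9, 115, 192], [7, 119, 196])
184 (np.int64(317), np.int64(328), [9, 114, 193], [8, 121, 196])
190 (np.int64(317), np.int64(328), [7, 119, 194], [9, 122, 195])
196 (np.int64(317), np.int64(328), [7, 115, 194], [7, 122, 194])
202 (np.int64(318), np.int64(328), [9, 111, 191], [6, 113, 192])
208 (np.int64(319), np.int64(322), [43, 110, 180], [43, 111, 181])
214 None
```

View pics/c5.png

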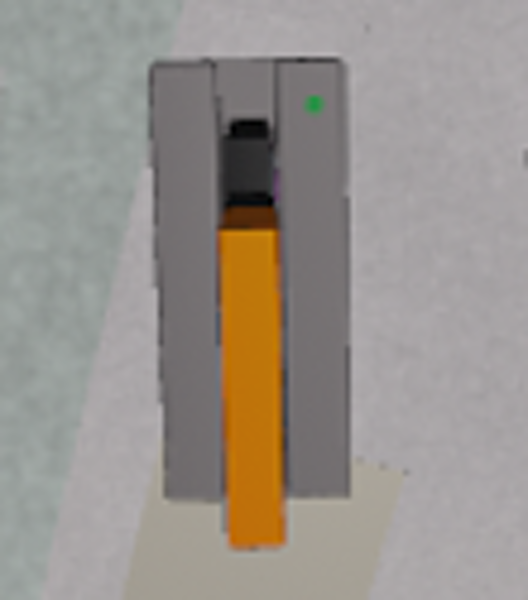

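```bash
python3 - <<'E'
from h import *
np.set_printoptions(precision=4,suppress=True)
T=np.load('T1.npy')
f=lambda x,y:((x+.5)/4.8-.5+270,(y+.5)/4.8-.5+95)
P=[watz(T,*f(*p),.182) for p in [(219,228),(278,228),(284,545),(229,548)]]
print(*P); c=np.mean(P,0);print('c',c)
d=(P[0]+P[1]-P[2]-P[3])/2; print('len',np.linalg.norm(d),'wid',np.linalg.norm(P[1]-P[0]),np.linalg.norm(P[2]-P[3]),'yaw',np.degrees(np.arctan2(d[1],d[0]))-90)
Q=[watz(T,*f(*p),.032) for p in [(152,65),(343,60),(349,497),(165,497)]]
print('dock',np.mean(Q,0),*Q)
d=(Q[0]+Q[1]-Q[2]-Q[3])/2;print(np.linalg.norm(d),np.degrees(np.arctan2(d[1],d[0]))-90)
d=(Q[1]+Q[2]-Q[0]-Q[3])/2;print(np.linalg.norm(d),np.degrees(np.arctan2(d[1],d[0])))
go([c[0],c[1],.151],11)
E
```

```text
[ 0.5087 -0.2554  0.182 ] [ 0.522  -0.2528  0.182 ] [ 0.5387 -0.3281  0.182 ] [ 0.5258 -0.3314  0.182 ]
c [ 0.5238 -0.2919  0.182 ]
len 0.07747033901687259 wid 0.013542820050042982 0.013378222429455322 yaw 12.563427612177549
dock [ 0.5237 -0.2921  0.032 ] [ 0.4774 -0.2264  0.032 ] [ 0.5382 -0.2128  0.032 ] [ 0.571  -0.3585  0.032 ] [ 0.5084 -0.3708  0.032 ]
0.14854039757591087 12.399729709167048
0.06300694699617188 11.901470663210405
t 1.45 pos [ 0.5226 -0.2896  0.3596] yaw 11.0 F [ 0.77 -0.36  0.43] op 0.9973370707607856 -> dx dy dz cm [ 0.1   0.3  20.86] twist 0.0
```

Emit:
arm_command(
  plan=[
    {"dx":0.1,"dy":0.3,"dz":4,"twist":-1.4,"claw":1},
    {"dx":0.1,"dy":0.3,"dz":8,"twist":-1.4,"claw":1},
    {"dx":0.1,"dy":0.3,"dz":12,"twist":-1.4,"claw":1},
    {"dx":0.1,"dy":0.3,"dz":15,"twist":-1.4,"claw":1},
    {"dx":0.1,"dy":0.3,"dz":18,"twist":-1.4,"claw":1},
    {"dx":0.1,"dy":0.3,"dz":20,"twist":-1.4,"claw":1},
    {"dx":0.1,"dy":0.3,"dz":20.9,"twist":-1.4,"claw":1},
    {"dx":0.1,"dy":0.3,"dz":20.9,"twist":-1.4,"claw":1},
  ],
)

```text
time_s: 2.12
position: [0.5214, -0.2922, 0.1482]
tcp_rot: [[0.977, 0.212, -0.006], [0.212, -0.977, 0.005], [-0.005, -0.007, -1.0]]
force: [-0.1, 0.2, 0.3]
opening: 0.998
```

```bash
python3 - <<'E'
from h import *
go([.5238,-.2919,.151],12.4)
cap('wrist','w2.png')
E
```

```text
t 2.1167 pos [ 0.5214 -0.2922  0.1482] yaw 12.27 F [-0.07  0.17  0.31] op 0.9982902763284189 -> dx dy dz cm [ 0.24  0.02 -0.28] twist -0.13
```

View pics/w2.png

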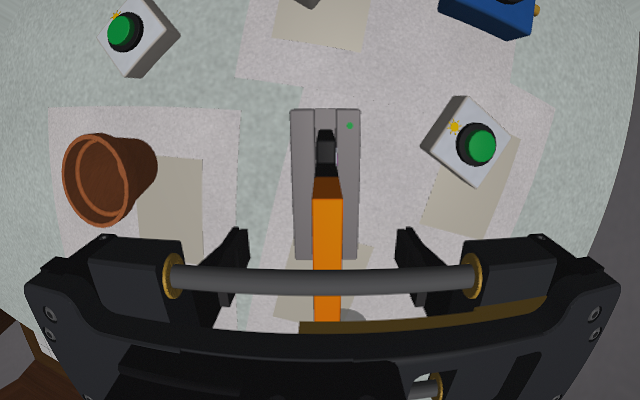

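The lamp bar, at about (327,260), sits between the open fingers. I'll correct a few millimetres and close.

Emit:
arm_command(
  plan=[
    {"dx":0.2,"dy":0,"dz":-0.3,"twist":-0.1,"claw":1},
    {"dx":0.2,"dy":0,"dz":-0.3,"twist":-0.1,"claw":0},
    {"dx":0.2,"dy":0,"dz":-0.3,"twist":-0.1,"claw":0},
    {"dx":0.2,"dy":0,"dz":-0.3,"twist":-0.1,"claw":0},
    {"dx":0.2,"dy":0,"dz":-0.3,"twist":-0.1,"claw":0},
    {"dx":0.2,"dy":0,"dz":-0.3,"twist":-0.1,"claw":0},
    {"dx":0.2,"dy":0,"dz":-0.3,"twist":-0.1,"claw":0},
    {"dx":0.2,"dy":0,"dz":-0.3,"twist":-0.1,"claw":0},
  ],
)

```text
time_s: 2.83
position: [0.5246, -0.2923, 0.1531]
tcp_rot: [[0.977, 0.215, -0.003], [0.215, -0.977, 0.003], [-0.003, -0.004, -1.0]]
force: [0.3, 0.1, 0.7]
opening: 0.561
```

Emit:
arm_command(
  plan=[
    {"dx":0,"dy":0,"dz":0,"twist":0,"claw":0},
    {"dx":0,"dy":0,"dz":0,"twist":0,"claw":0},
    {"dx":0,"dy":0,"dz":-0.3,"twist":0,"claw":0},
    {"dx":0,"dy":0,"dz":-0.6,"twist":0,"claw":0},
    {"dx":0,"dy":0,"dz":-1,"twist":0,"claw":0},
  ],
)

```text
time_s: 3.25
position: [0.5246, -0.2923, 0.1633]
tcp_rot: [[0.977, 0.215, -0.004], [0.215, -0.977, 0.003], [-0.003, -0.004, -1.0]]
force: [0.1, 0.2, -1.2]
opening: 0.173
```

```bash
python3 - <<'E'
from h import *
go([.5238,-.2919,.27],12.4)
E
```

```text
t 3.25 pos [ 0.5246 -0.2923  0.1633] yaw 12.4 F [ 0.11  0.18 -1.23] op 0.1731684953553461 -> dx dy dz cm [ -0.1   -0.1  -10.67] twist 0.0
```

Emit:
arm_command(
  plan=[
    {"dz":0.5,"claw":0},
    {"dz":1,"claw":0},
    {"dz":1.0,"claw":0},
    {"dz":1.0,"claw":0},
  ],
)

```text
$.plan[0]: bad value
```

Emit:
arm_command(
  plan=[
    {"dx":0,"dy":0,"dz":0,"twist":0,"claw":0},
    {"dx":0,"dy":0,"dz":0,"twist":0,"claw":0},
  ],
)

```text
time_s: 3.42
position: [0.5249, -0.2925, 0.1638]
tcp_rot: [[0.977, 0.215, -0.003], [0.215, -0.977, 0.002], [-0.002, -0.003, -1.0]]
force: [-0.2, 0.2, 1.5]
opening: 0.156
```

It gripped about 1 cm too high, because the fingers were still closing when I lifted. I'll reopen slightly, lower and regrip.

Emit:
arm_command(
  plan=[
    {"dx":0,"dy":0,"dz":0,"twist":0,"claw":0.4},
    {"dx":0,"dy":0,"dz":0,"twist":0,"claw":0.4},
    {"dx":0,"dy":0,"dz":0,"twist":0,"claw":0.4},
    {"dx":0,"dy":0,"dz":0.6,"twist":0,"claw":0.4},
    {"dx":0,"dy":0,"dz":1.3,"twist":0,"claw":0.4},
    {"dx":0,"dy":0,"dz":1.3,"twist":0,"claw":0.4},
    {"dx":0,"dy":0,"dz":1.3,"twist":0,"claw":0.4},
  ],
)

```text
time_s: 4.0
position: [0.5243, -0.2921, 0.1498]
tcp_rot: [[0.977, 0.215, -0.005], [0.215, -0.977, 0.004], [-0.004, -0.005, -1.0]]
force: [-0.6, 0.8, -0.2]
opening: 0.397
```

Emit:
arm_command(
  plan=[
    {"dx":0,"dy":0,"dz":0,"twist":0,"claw":0},
    {"dx":0,"dy":0,"dz":0,"twist":0,"claw":0},
    {"dx":0,"dy":0,"dz":0,"twist":0,"claw":0},
    {"dx":0,"dy":0,"dz":0,"twist":0,"claw":0},
    {"dx":0,"dy":0,"dz":0,"twist":0,"claw":0},
    {"dx":0,"dy":0,"dz":0,"twist":0,"claw":0},
    {"dx":0,"dy":0,"dz":0,"twist":0,"claw":0},
    {"dx":0,"dy":0,"dz":0,"twist":0,"claw":0},
  ],
)

```text
time_s: 4.67
position: [0.5245, -0.2921, 0.1499]
tcp_rot: [[0.977, 0.215, -0.004], [0.215, -0.977, 0.004], [-0.003, -0.004, -1.0]]
force: [1.1, 0.4, 0.8]
opening: 0.157
```

Emit:
arm_command(
  plan=[
    {"dx":0,"dy":0,"dz":-1,"twist":0,"claw":0},
    {"dx":0,"dy":0,"dz":-2.5,"twist":0,"claw":0},
    {"dx":0,"dy":0,"dz":-4,"twist":0,"claw":0},
    {"dx":0,"dy":0,"dz":-6,"twist":0,"claw":0},
    {"dx":0,"dy":0,"dz":-8,"twist":0,"claw":0},
    {"dx":0,"dy":0,"dz":-10,"twist":0,"claw":0},
    {"dx":0,"dy":0,"dz":-12,"twist":0,"claw":0},
    {"dx":0,"dy":0,"dz":-12,"twist":0,"claw":0},
  ],
)

```text
time_s: 5.33
position: [0.5266, -0.2939, 0.2744]
tcp_rot: [[0.977, 0.215, 0.002], [0.215, -0.977, -0.002], [0.002, 0.002, -1.0]]
force: [1.6, -0.7, -2.1]
opening: 0.159
```

```bash
python3 - <<'E'
from h import *
im=cap('scene','s1.png'); cap('wrist','w3.png')
# station pose guess
y=np.radians(-19); b=np.array([.5976,.2205]); u=np.array([np.cos(y),np.sin(y)]); mid=b-.035*u; print('mid',mid)
go([*(mid+.09*u),.27],-19)
E
```

```text
mid [0.56450685 0.23189489]
t 5.4333 pos [ 0.5248 -0.2924  0.2702] yaw 12.4 F [-0.31  0.21 -4.45] op 0.15905815578182117 -> dx dy dz cm [ 22.82 -45.67   0.13] twist 31.4
```

View pics/s1.png

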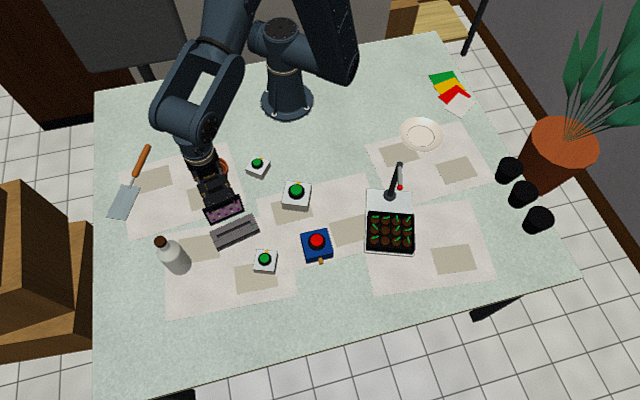

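The lamp is out of the dock and the force changed by about 4 N, so it is about 0.4 kg. Next I'll go beside the station to measure the peg with the wrist camera.

```bash
python3 - <<'E'
from h import *
go([.601,.092,.275],-19)
E
```

```text
t 5.4333 pos [ 0.5248 -0.2924  0.2702] yaw 12.4 F [-0.31  0.21 -4.45] op 0.15905815578182117 -> dx dy dz cm [ 15.7  -35.91  -0.39] twist 31.4
```

Emit:
arm_command(
  plan=[
    {"dx":1,"dy":-2,"dz":-0.4,"twist":3,"claw":0},
    {"dx":2.4,"dy":-5.5,"dz":-0.4,"twist":6,"claw":0},
    {"dx":4,"dy":-9,"dz":-0.4,"twist":10,"claw":0},
    {"dx":5.5,"dy":-12.5,"dz":-0.4,"twist":14,"claw":0},
    {"dx":7,"dy":-16,"dz":-0.4,"twist":18,"claw":0},
    {"dx":8.5,"dy":-19.5,"dz":-0.4,"twist":22,"claw":0},
    {"dx":10,"dy":-23,"dz":-0.4,"twist":26,"claw":0},
    {"dx":11.5,"dy":-26.5,"dz":-0.4,"twist":31.4,"claw":0},
  ],
)

```text
time_s: 6.1
position: [0.5786, -0.0069, 0.2725]
tcp_rot: [[0.944, -0.329, -0.009], [-0.329, -0.944, 0.004], [-0.009, -0.001, -1.0]]
force: [0.9, -1.1, -3.0]
opening: 0.159
```

```bash
python3 - <<'E'
from h import *
go([.601,.092,.275],-19)
E
```

```text
t 6.1 pos [ 0.5786 -0.0069  0.2725] yaw -19.23 F [ 0.85 -1.05 -3.  ] op 0.15931798849791978 -> dx dy dz cm [ -1.14 -10.07  -0.23] twist -0.23
```

Emit:
arm_command(
  plan=[
    {"dx":-0.4,"dy":-3,"dz":-0.2,"twist":0,"claw":0},
    {"dx":-0.8,"dy":-6,"dz":-0.2,"twist":0,"claw":0},
    {"dx":-1.1,"dy":-8.5,"dz":-0.2,"twist":0,"claw":0},
    {"dx":-1.1,"dy":-10,"dz":-0.2,"twist":0,"claw":0},
    {"dx":-1.1,"dy":-10,"dz":-0.2,"twist":0,"claw":0},
    {"dx":-1.1,"dy":-10,"dz":-0.2,"twist":0,"claw":0},
    {"dx":-1.1,"dy":-10,"dz":-0.2,"twist":0,"claw":0},
  ],
)

```text
time_s: 6.68
position: [0.6005, 0.0901, 0.2735]
tcp_rot: [[0.944, -0.33, -0.011], [-0.33, -0.944, 0.003], [-0.012, 0.001, -1.0]]
force: [0.6, -0.6, -3.0]
opening: 0.158
```

```bash
python3 - <<'E'
from h import *
go([.601,.092,.275],-19)
T=wpose(); np.save('T4.npy',T)
im=cap('wrist','w4.png')[:,:,::-1]
u,v=wproj(T,[.5976,.2205,.205]); print(u,v)
x0,y0=int(max(0,u-80)),int(max(0,v-60)); print(x0,y0)
cv2.imwrite('pics/c6.png',cv2.resize(im[y0:y0+130,x0:x0+160],None,fx=4.5,fy=4.5,interpolation=cv2.INTER_CUBIC))
E
```

```text
t 6.6833 pos [0.6005 0.0901 0.2735] yaw -19.26 F [ 0.62 -0.58 -2.96] op 0.15785318455127578 -> dx dy dz cm [-0.02 -0.2  -0.15] twist -0.26
261.1366763536681 47.31120079378479
181 0
```

View pics/w4.png

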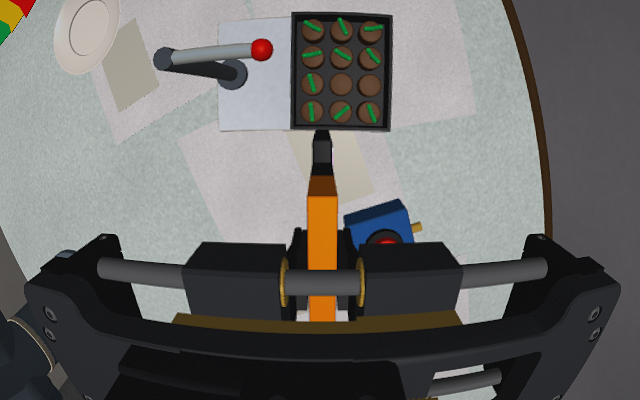

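View pics/c6.png

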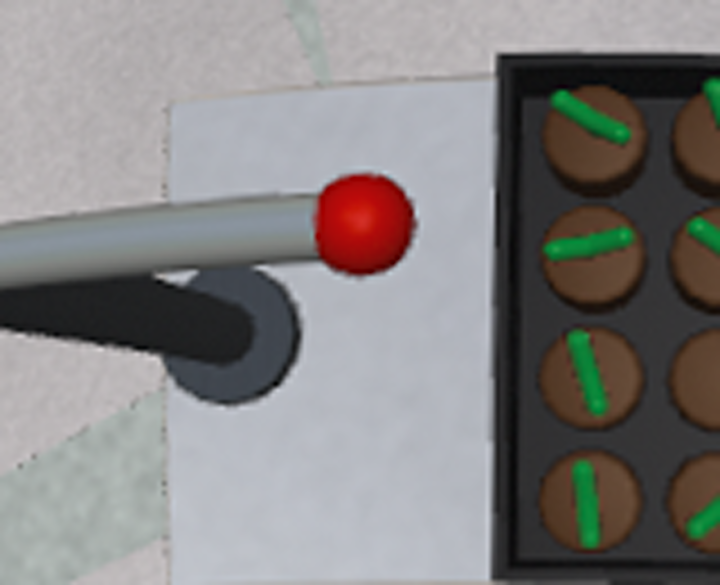

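```bash
python3 - <<'E'
from h import *
np.set_printoptions(precision=4,suppress=True)
T=np.load('T4.npy'); g=lambda x,y:((x+.5)/4.5-.5+181,(y+.5)/4.5-.5)
ang=lambda d:np.degrees(np.arctan2(d[1],d[0]))
B=watz(T,*g(365,223),.205); p1=watz(T,*g(0,257),.205); p2=watz(T,*g(300,228),.205)
print('ball',B,'r',ang(B-p1),ang(p2-p1), np.linalg.norm(B-p1))
Q=[watz(T,*p,.052) for p in [(291.5,12),(391.5,15),(389,131),(290.5,129.5)]]
print(*Q); print(ang(Q[1]-Q[0]),ang(Q[2]-Q[3]),ang(Q[0]-Q[3])-90,ang(Q[1]-Q[2])-90,[np.linalg.norm(Q[i]-Q[i-1]) for i in range(4)])
# lamp end orientation: top face
im=cv2.imread('pics/w4.png'); cv2.imwrite('pics/c7.png',cv2.resize(im[120:240,260:390],None,fx=4.5,fy=4.5,interpolation=cv2.INTER_CUBIC))
E
```

```text
ball [0.5975 0.219  0.205 ] r -19.700151429431084 -19.90314670001559 0.06641947371757967
[0.6269 0.2867 0.052 ] [0.7427 0.2449 0.052 ] [0.6919 0.1051 0.052 ] [0.5761 0.1463 0.052 ]
-19.83775854123096 -19.575810920185077 -19.886518199036672 -19.96370417229886 [np.float64(0.149319889573102), np.float64(0.12311006150900419), np.float64(0.14875826444779008), np.float64(0.12291142463975557)]
```

View pics/c7.png

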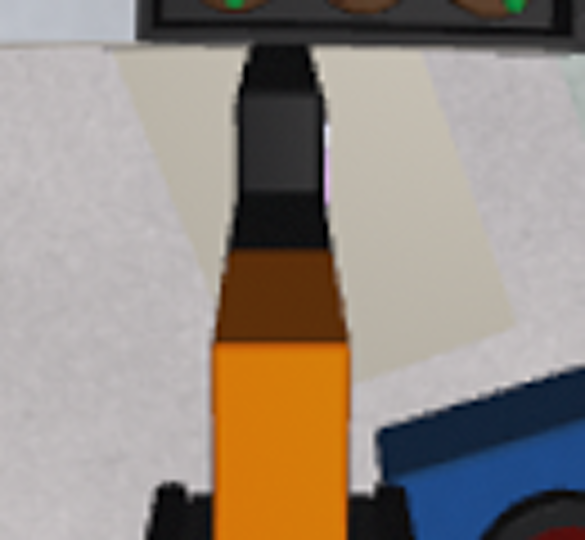

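```bash
cat >> h.py <<'E'
YAW=-19.8; U=np.array([np.cos(np.radians(YAW)),np.sin(np.radians(YAW))]); N=np.array([-U[1],U[0]]); MID=np.array([.5975,.219])-.035*U
def pg(a,z,n=0): go([*(MID+a*U+n*N),z],YAW)
E
python3 -c "
from h import *
pg(.085,.238)"
```

```text
t 6.7333 pos [0.6006 0.0898 0.2738] yaw -19.31 F [-0.53 -0.49 -2.86] op 0.1550575273170175 -> dx dy dz cm [  0.47 -12.05   3.58] twist 0.49
```

Emit:
arm_command(
  plan=[
    {"dx":0.5,"dy":-2.5,"dz":0,"twist":0.5,"claw":0},
    {"dx":0.5,"dy":-5,"dz":0.5,"twist":0.5,"claw":0},
    {"dx":0.5,"dy":-7.5,"dz":1.2,"twist":0.5,"claw":0},
    {"dx":0.5,"dy":-10,"dz":2.0,"twist":0.5,"claw":0},
    {"dx":0.5,"dy":-11.5,"dz":3.0,"twist":0.5,"claw":0},
    {"dx":0.5,"dy":-12,"dz":3.6,"twist":0.5,"claw":0},
    {"dx":0.5,"dy":-12,"dz":3.6,"twist":0.5,"claw":0},
    {"dx":0.5,"dy":-12,"dz":3.6,"twist":0.5,"claw":0},
  ],
)

```text
time_s: 7.4
position: [0.6439, 0.2001, 0.2368]
tcp_rot: [[0.941, -0.339, -0.013], [-0.339, -0.941, 0.002], [-0.013, 0.003, -1.0]]
force: [-0.9, -0.4, -3.4]
opening: 0.158
```

```bash
python3 - <<'E'
from h import *
pg(.085,.238)
im=cap('scene','s2.png')[:,:,::-1]; w=cap('wrist','w5.png')
print(proj('scene',[*(MID+.035*U),.205]),proj('scene',[*(MID+.085*U),.205]))
cv2.imwrite('pics/c8.png',cv2.resize(im[130:260,335:465],None,fx=4.5,fy=4.5,interpolation=cv2.INTER_CUBIC))
E
```

```text
t 7.4 pos [0.6439 0.2001 0.2368] yaw -19.84 F [-0.89 -0.37 -3.4 ] op 0.15811580571122916 -> dx dy dz cm [-0.01 -0.21 -0.12] twist -0.04
[399.07933081 187.02552112] [399.25897128 201.90159878]
```

View pics/c8.png

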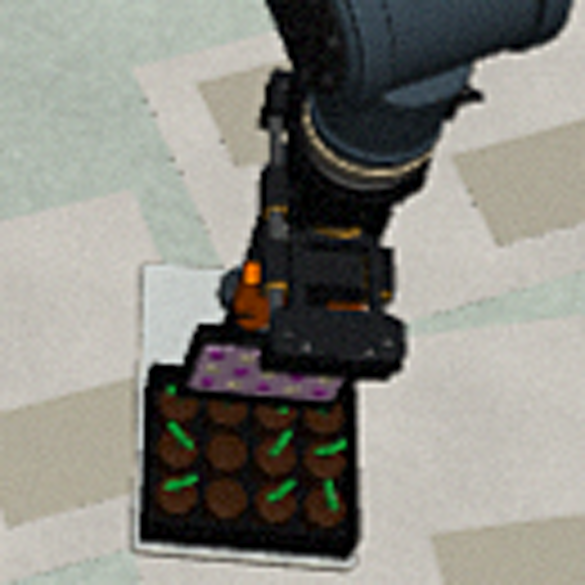

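View pics/w5.png

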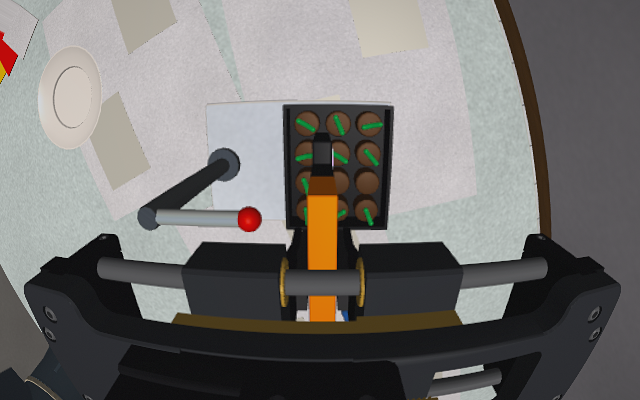

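```bash
python3 - <<'E'
from h import *
np.set_printoptions(precision=4,suppress=True)
im=cv2.imread('pics/w5.png'); T=wpose()
h=cv2.cvtColor(im,cv2.COLOR_BGR2HSV)
m=((h[...,1]>180)&((h[...,0]<6)|(h[...,0]>174))&(h[...,2]>60)); m[:190]=0;m[245:]=0;m[:,:230]=0;m[:,270:]=0
v,u=np.where(m); c=((u.min()+u.max())/2,(v.min()+v.max())/2); print(c,len(u),u.min(),u.max(),v.min(),v.max())
B=watz(T,*c,.205); print(B, MID+.035*U)
o=bot.read_state()['position'][:2]
for n,p,z in[('bar',(322.5,195),.2688),('panel top side',(322.5,137),.2688-.082),]:
    P=watz(T,*p,z); d=P[:2]-o; print(n,P,'u',d@U,'n',d@N)
d=np.array(o)-B[:2]; print('tcp vs ball u,n',d@U,d@N, 'tilt',np.array(bot.read_state()['tcp_rot'])[:,2])
E
```

```text
(np.float64(249.0), np.float64(219.5)) 442 238 260 208 231
[0.5972 0.2184 0.205 ] [0.5975 0.219 ]
bar [0.6586 0.2367 0.2688] u 0.0006359612557108335 n 0.03936372887970597
panel top side [0.6634 0.2521 0.1868] u -8.032617163315454e-05 n 0.055459857970681904
tcp vs ball u,n 0.05089291252941194 -0.0013157023037069786 tilt [-0.0105  0.0026 -0.9999]
```

The lamp is centred on the peg within 1–2 mm and the eye height matches the ball. Inserting now.

Emit:
arm_command(
  plan=[
    {"dx":-1,"dy":-0.2,"dz":-0.1,"twist":0,"claw":0},
    {"dx":-2,"dy":-0.2,"dz":-0.1,"twist":0,"claw":0},
    {"dx":-3,"dy":-0.2,"dz":-0.1,"twist":0,"claw":0},
    {"dx":-4,"dy":-0.2,"dz":-0.1,"twist":0,"claw":0},
    {"dx":-5,"dy":-0.2,"dz":-0.1,"twist":0,"claw":0},
    {"dx":-5.5,"dy":-0.2,"dz":-0.1,"twist":0,"claw":0},
  ],
)

```text
time_s: 8.0
position: [0.5913, 0.2213, 0.24]
tcp_rot: [[0.941, -0.339, -0.012], [-0.339, -0.941, 0.003], [-0.012, 0.002, -1.0]]
force: [-0.6, -0.5, -3.9]
opening: 0.16
```

```bash
python3 - <<'E'
from h import *
pg(.003,.238)
w=cap('wrist','w6.png')
E
```

```text
t 8.0 pos [0.5913 0.2213 0.24  ] yaw -19.83 F [-0.58 -0.45 -3.92] op 0.1595373980005783 -> dx dy dz cm [-2.53  0.01  0.23] twist -0.03
```

View pics/w6.png

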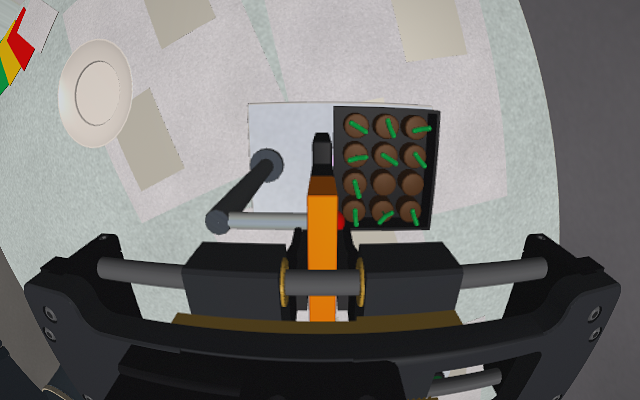

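The peg (post end at 215,222) now passes behind the lamp, and the ball shows on the far side at (341,222). The force is unchanged. I'll continue to the middle and then lower.

Emit:
arm_command(
  plan=[
    {"dx":-0.9,"dy":0,"dz":0.1,"twist":0,"claw":0},
    {"dx":-1.8,"dy":0,"dz":0.2,"twist":0,"claw":0},
    {"dx":-2.5,"dy":0,"dz":0.2,"twist":0,"claw":0},
    {"dx":-2.5,"dy":0,"dz":0.6,"twist":0,"claw":0},
    {"dx":-2.5,"dy":0,"dz":1.0,"twist":0,"claw":0},
    {"dx":-2.5,"dy":0,"dz":1.3,"twist":0,"claw":0},
    {"dx":-2.5,"dy":0,"dz":1.3,"twist":0,"claw":0},
  ],
)

```text
time_s: 8.63
position: [0.5671, 0.2298, 0.2262]
tcp_rot: [[0.941, -0.339, -0.014], [-0.339, -0.941, 0.002], [-0.014, 0.003, -1.0]]
force: [0.3, -0.2, -4.1]
opening: 0.162
```

```bash
python3 - <<'E'
from h import *
pg(.003,.224)
E
```

```text
t 8.6333 pos [0.5671 0.2298 0.2262] yaw -19.82 F [ 0.3  -0.19 -4.1 ] op 0.16159723927206288 -> dx dy dz cm [ 0.03 -0.02  0.22] twist -0.02
```

Emit:
arm_command(
  plan=[
    {"dx":0,"dy":0,"dz":0.1,"twist":0,"claw":0},
    {"dx":0,"dy":0,"dz":0.2,"twist":0,"claw":0},
    {"dx":0,"dy":0,"dz":0.3,"twist":0,"claw":0},
    {"dx":0,"dy":0,"dz":0.3,"twist":0,"claw":0},
  ],
)

```text
time_s: 8.97
position: [0.5678, 0.23, 0.2235]
tcp_rot: [[0.941, -0.339, -0.013], [-0.339, -0.941, 0.003], [-0.013, 0.001, -1.0]]
force: [1.2, 1.5, -3.4]
opening: 0.16
```

Emit:
arm_command(
  plan=[
    {"dx":0,"dy":0,"dz":0.1,"twist":0,"claw":0},
    {"dx":0,"dy":0,"dz":0.2,"twist":0,"claw":0},
    {"dx":0,"dy":0,"dz":0.2,"twist":0,"claw":0},
  ],
)

```text
time_s: 9.22
position: [0.5685, 0.2305, 0.2227]
tcp_rot: [[0.941, -0.339, -0.01], [-0.339, -0.941, 0.004], [-0.011, -0.0, -1.0]]
force: [-0.6, 1.7, 3.2]
opening: 0.155
```

Contact is made: the force went from -4 to +3 N, so the peg carries the lamp. Releasing.

Emit:
arm_command(
  plan=[
    {"dx":0,"dy":0,"dz":0,"twist":0,"claw":0.3},
    {"dx":0,"dy":0,"dz":0,"twist":0,"claw":0.5},
    {"dx":0,"dy":0,"dz":0,"twist":0,"claw":0.6},
    {"dx":0,"dy":0,"dz":0,"twist":0,"claw":0.6},
    {"dx":0,"dy":0,"dz":0,"twist":0,"claw":0.6},
    {"dx":0,"dy":0,"dz":0,"twist":0,"claw":0.6},
    {"dx":0,"dy":0,"dz":0,"twist":0,"claw":0.6},
  ],
)

```text
time_s: 9.8
position: [0.5684, 0.2304, 0.2225]
tcp_rot: [[0.941, -0.339, -0.011], [-0.339, -0.941, 0.004], [-0.011, -0.0, -1.0]]
force: [0.1, 0.1, 0.2]
opening: 0.565
```

```bash
python3 - <<'E'
from h import *
pg(.003,.36)
w=cap('wrist','w7.png')
E
```

```text
t 9.8 pos [0.5684 0.2304 0.2225] yaw -19.84 F [0.11 0.06 0.21] op 0.5645582532375372 -> dx dy dz cm [ -0.23   0.09 -13.75] twist -0.04
```

View pics/w7.png

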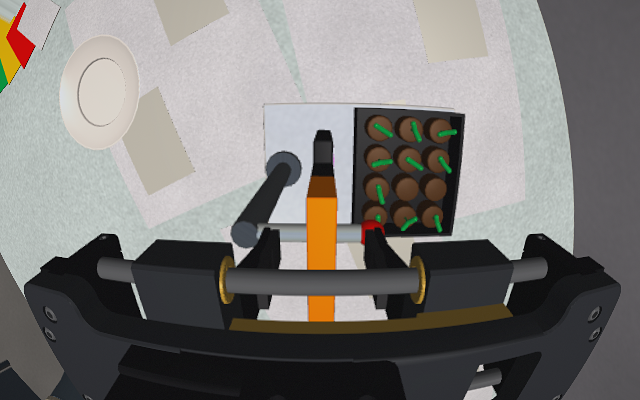

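The lamp hangs upright on the peg, between the post top (245,235) and the ball (372,232), and the jaws are clear of it. Rising straight up.

Emit:
arm_command(
  plan=[
    {"dx":0,"dy":0,"dz":-1,"twist":0,"claw":0.6},
    {"dx":0,"dy":0,"dz":-2,"twist":0,"claw":0.6},
    {"dx":0,"dy":0,"dz":-4,"twist":0,"claw":0.6},
    {"dx":0,"dy":0,"dz":-7,"twist":0,"claw":0.6},
    {"dx":0,"dy":0,"dz":-10,"twist":0,"claw":0.6},
    {"dx":0,"dy":0,"dz":-13,"twist":0,"claw":0.6},
    {"dx":0,"dy":0,"dz":-13.7,"twist":0,"claw":0.6},
  ],
)

```text
time_s: 10.43
position: [0.5726, 0.2305, 0.3671]
tcp_rot: [[0.941, -0.339, 0.002], [-0.339, -0.941, 0.007], [-0.0, -0.007, -1.0]]
force: [0.1, 0.1, 1.0]
opening: 0.6
```

```bash
python3 - <<'E'
from h import *
go([.45,-.18,.30],-19.8)
T=wpose();np.save('T8.npy',T)
w=cap('wrist','w8.png')
E
```

```text
t 10.4333 pos [0.5726 0.2305 0.3671] yaw -19.83 F [0.09 0.06 1.  ] op 0.5998380608190765 -> dx dy dz cm [ 2.39 42.82  6.41] twist -0.03
```

View pics/w8.png

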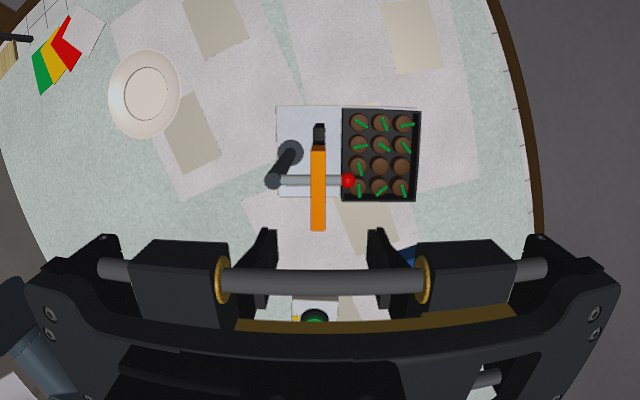

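The lamp hangs at the middle of the peg, with the bar at about (318,190), the ball at (348,181) and the glowing face on the tray side. Next I'll move near the start button with the jaws shut.

```bash
python3 - <<'E'
from h import *
go([.406,-.187,.25],-19.8)
E
```

```text
t 10.4833 pos [0.5724 0.2305 0.3661] yaw -19.83 F [0.35 0.49 0.23] op 0.6004521129191563 -> dx dy dz cm [-1.47 44.99 11.32] twist -0.03
```

Emit:
arm_command(
  plan=[
    {"dx":0,"dy":3,"dz":0,"twist":0,"claw":0},
    {"dx":0,"dy":7,"dz":0,"twist":0,"claw":0},
    {"dx":-0.4,"dy":11,"dz":0,"twist":0,"claw":0},
    {"dx":-0.8,"dy":15,"dz":0,"twist":0,"claw":0},
    {"dx":-1,"dy":19,"dz":1,"twist":0,"claw":0},
    {"dx":-1.2,"dy":23,"dz":3,"twist":0,"claw":0},
    {"dx":-1.5,"dy":27,"dz":5,"twist":0,"claw":0},
    {"dx":-1.5,"dy":31,"dz":7,"twist":0,"claw":0},
  ],
)

```text
time_s: 11.15
position: [0.4541, -0.0488, 0.2973]
tcp_rot: [[0.941, -0.339, 0.001], [-0.339, -0.941, 0.007], [-0.002, -0.006, -1.0]]
force: [0.7, -0.5, -0.1]
opening: 0.078
```

```bash
python3 - <<'E'
from h import *
go([.406,-.187,.25],-19.8)
E
```

```text
t 11.15 pos [ 0.4541 -0.0488  0.2973] yaw -19.8 F [ 0.72 -0.47 -0.06] op 0.0781546029935502 -> dx dy dz cm [ 0.17 14.67  4.64] twist -0.0
```

Emit:
arm_command(
  plan=[
    {"dx":0.2,"dy":4,"dz":2,"twist":0,"claw":0},
    {"dx":0.2,"dy":8,"dz":4,"twist":0,"claw":0},
    {"dx":0.2,"dy":11,"dz":4.6,"twist":0,"claw":0},
    {"dx":0.2,"dy":13.5,"dz":4.6,"twist":0,"claw":0},
    {"dx":0.2,"dy":14.7,"dz":4.6,"twist":0,"claw":0},
    {"dx":0.2,"dy":14.7,"dz":4.6,"twist":0,"claw":0},
    {"dx":0.2,"dy":14.7,"dz":4.6,"twist":0,"claw":0},
  ],
)

```text
time_s: 11.73
position: [0.4056, -0.1873, 0.2499]
tcp_rot: [[0.94, -0.341, -0.0], [-0.341, -0.94, 0.008], [-0.003, -0.007, -1.0]]
force: [-0.0, 1.0, -0.4]
opening: 0.004
```

```bash
python3 - <<'E'
from h import *
go([.406,-.187,.25],-19.8)
T=wpose();np.save('T9.npy',T)
w=cap('wrist','w9.png')
im=w[:,:,::-1].copy(); h=cv2.cvtColor(im,cv2.COLOR_BGR2HSV)
m=((h[...,0]>45)&(h[...,0]<80)&(h[...,1]>120)&(h[...,2]>60)).astype(np.uint8)
n,l,st,c=cv2.connectedComponentsWithStats(m)
for i in range(1,n):
    if st[i,4]>100: print(st[i],c[i],watz(T,*c[i],.074),[np.linalg.norm(watz(T,st[i,0]+st[i,2],c[i][1],.074)-watz(T,st[i,0],c[i][1],.074))])
E
```

```text
t 11.7333 pos [ 0.4056 -0.1873  0.2499] yaw -19.92 F [-0.04  1.04 -0.45] op 0.00434239596160172 -> dx dy dz cm [ 0.02 -0.04 -0.01] twist -0.12
[ 304   41   37   36 1001] [322.01698302  58.46853147] [ 0.44896652 -0.06633205  0.074     ] [np.float64(0.03962261265898961)]
[499 119  18  23 314] [507.26433121 130.30254777] [ 0.64006353 -0.20910824  0.074     ] [np.float64(0.028365380053793944)]
[223 178  23  24 423] [234.43026005 189.49881797] [ 0.30308245 -0.16884825  0.074     ] [np.float64(0.0283950588388927)]
```

View pics/w9.png

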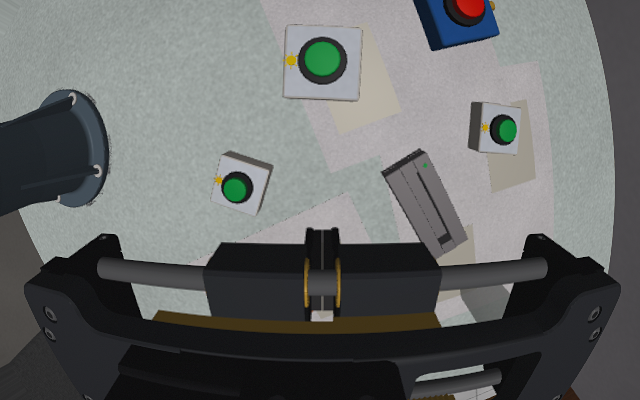

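The start button at wrist (322,58) measures 39.6 mm across, while the decoys at (507,130) and (234,189) measure 28 mm. It is at (0.449, -0.066). Moving above it.

```bash
python3 - <<'E'
from h import *
go([.449,-.0663,.10],-19.9)
E
```

```text
t 11.7833 pos [ 0.4059 -0.1867  0.2501] yaw -19.83 F [-0.41  0.1   0.53] op 0.004813835199943475 -> dx dy dz cm [ 1.000e-02 -1.268e+01  1.510e+01] twist 0.07
```

Emit:
arm_command(
  plan=[
    {"dx":0,"dy":-4,"dz":0,"twist":0,"claw":0},
    {"dx":0,"dy":-8,"dz":1,"twist":0,"claw":0},
    {"dx":0,"dy":-11,"dz":4,"twist":0,"claw":0},
    {"dx":0,"dy":-12.7,"dz":8,"twist":0,"claw":0},
    {"dx":0,"dy":-12.7,"dz":11,"twist":0,"claw":0},
    {"dx":0,"dy":-12.7,"dz":13.5,"twist":0,"claw":0},
    {"dx":0,"dy":-12.7,"dz":14.5,"twist":0,"claw":0},
    {"dx":0,"dy":-12.7,"dz":14.5,"twist":0,"claw":0},
  ],
)

```text
time_s: 12.45
position: [0.4471, -0.0635, 0.1038]
tcp_rot: [[0.942, -0.337, -0.006], [-0.336, -0.942, 0.01], [-0.009, -0.008, -1.0]]
force: [-0.4, -0.1, 0.3]
opening: 0.005
```

```bash
python3 - <<'E'
from h import *
go([.449,-.0663,.075],-19.9)
E
```

```text
t 12.45 pos [ 0.4471 -0.0635  0.1038] yaw -19.66 F [-0.4  -0.14  0.35] op 0.005183261851978372 -> dx dy dz cm [0.3  0.23 2.88] twist 0.24
```

Emit:
arm_command(
  plan=[
    {"dx":0.2,"dy":0.2,"dz":1,"twist":0,"claw":0},
    {"dx":0.2,"dy":0.2,"dz":2,"twist":0,"claw":0},
    {"dx":0.2,"dy":0.2,"dz":2.6,"twist":0,"claw":0},
    {"dx":0.2,"dy":0.2,"dz":3.2,"twist":0,"claw":0},
    {"dx":0.2,"dy":0.2,"dz":3.6,"twist":0,"claw":0},
    {"dx":0.2,"dy":0.2,"dz":3.6,"twist":0,"claw":0},
  ],
)

```text
time_s: 12.95
position: [0.4486, -0.0653, 0.068]
tcp_rot: [[0.942, -0.337, -0.005], [-0.337, -0.942, 0.011], [-0.008, -0.008, -1.0]]
force: [1.3, 2.5, 3.9]
opening: 0.006
```

```bash
python3 - <<'E'
from h import *
go([.449,-.0663,.066],-19.9)
E
```

```text
t 12.95 pos [ 0.4486 -0.0653  0.068 ] yaw -19.67 F [1.28 2.52 3.87] op 0.005870046733254052 -> dx dy dz cm [0.07 0.09 0.19] twist 0.23
```

Emit:
arm_command(
  plan=[
    {"dx":0,"dy":0,"dz":0.1,"twist":0,"claw":0},
    {"dx":0,"dy":0,"dz":0.2,"twist":0,"claw":0},
    {"dx":0,"dy":0,"dz":0.3,"twist":0,"claw":0},
    {"dx":0,"dy":0,"dz":0.3,"twist":0,"claw":0},
    {"dx":0,"dy":0,"dz":0.3,"twist":0,"claw":0},
  ],
)

```text
time_s: 13.37
position: [0.4487, -0.0653, 0.0662]
tcp_rot: [[0.942, -0.337, -0.004], [-0.337, -0.942, 0.01], [-0.007, -0.008, -1.0]]
force: [-1.6, 1.9, 13.5]
opening: 0.004
```

At 0.0662 m the force is 13.5 N, well above the 4.5 N needed, so the button is on its stop. I'll hold it, then release.

Emit:
arm_command(
  plan=[
    {"dx":0,"dy":0,"dz":0.1,"twist":0,"claw":0},
    {"dx":0,"dy":0,"dz":0.1,"twist":0,"claw":0},
    {"dx":0,"dy":0,"dz":0.1,"twist":0,"claw":0},
    {"dx":0,"dy":0,"dz":0.1,"twist":0,"claw":0},
    {"dx":0,"dy":0,"dz":0.1,"twist":0,"claw":0},
    {"dx":0,"dy":0,"dz":0.1,"twist":0,"claw":0},
  ],
)

```text
time_s: 13.87
position: [0.4487, -0.0652, 0.0663]
tcp_rot: [[0.942, -0.337, -0.003], [-0.337, -0.941, 0.01], [-0.006, -0.009, -1.0]]
force: [-1.1, 1.0, 10.7]
opening: 0.004
```

Emit:
arm_command(
  plan=[
    {"dx":0,"dy":0,"dz":-0.5,"twist":0,"claw":0},
    {"dx":0,"dy":0,"dz":-1.5,"twist":0,"claw":0},
    {"dx":0,"dy":0,"dz":-4,"twist":0,"claw":0},
    {"dx":0,"dy":0,"dz":-7,"twist":0,"claw":0},
    {"dx":0,"dy":4,"dz":-11,"twist":0,"claw":0},
    {"dx":0,"dy":8,"dz":-14,"twist":0,"claw":0},
    {"dx":0,"dy":12,"dz":-17,"twist":0,"claw":0},
    {"dx":0,"dy":13,"dz":-18,"twist":0,"claw":0},
  ],
)

```text
time_s: 14.53
position: [0.4054, -0.1877, 0.2442]
tcp_rot: [[0.942, -0.336, -0.003], [-0.336, -0.942, 0.009], [-0.006, -0.008, -1.0]]
force: [-0.4, -0.4, -0.7]
opening: 0.004
```

Emit:
arm_command(
  plan=[
    {"dx":0,"dy":0,"dz":0,"twist":0,"claw":0},
    {"dx":0,"dy":0,"dz":0,"twist":0,"claw":0},
    {"dx":0,"dy":0,"dz":0,"twist":0,"claw":0},
  ],
)

```text
time_s: 14.78
position: [0.4047, -0.1871, 0.2438]
tcp_rot: [[0.941, -0.337, -0.004], [-0.337, -0.941, 0.011], [-0.007, -0.009, -1.0]]
force: [-0.3, 0.9, 0.1]
opening: 0.006
```

```bash
python3 - <<'E'
from h import *
np.set_printoptions(precision=4,suppress=True)
im=cap('scene','s9.png'); T=wpose(); w=cap('wrist','w10.png')
print(bot.read_state()['force'])
# project expected hung lamp points
for n,P in [('bar top +y',[*(MID+.003*U+.039*N),.255]),('bar top -y',[*(MID+.003*U-.039*N),.255]),('panel bottom +y',[*(MID+.01*U+.055*N),.083]),('panel bottom -y',[*(MID+.01*U-.055*N),.083]),('ball',[*(MID+.035*U),.205])]: print(n,proj('scene',P))
s=cv2.imread('pics/s9.png'); cv2.imwrite('pics/c10.png',cv2.resize(s[120:260,340:460],None,fx=4.2,fy=4.2,interpolation=cv2.INTER_CUBIC))
E
```

```text
[-0.1078  0.0307 -0.4406]
bar top +y [415.7814 169.6544]
bar top -y [388.541  167.6106]
panel bottom +y [409.1457 200.8221]
panel bottom -y [375.1609 198.1763]
ball [399.0793 187.0255]
```

View pics/s9.png

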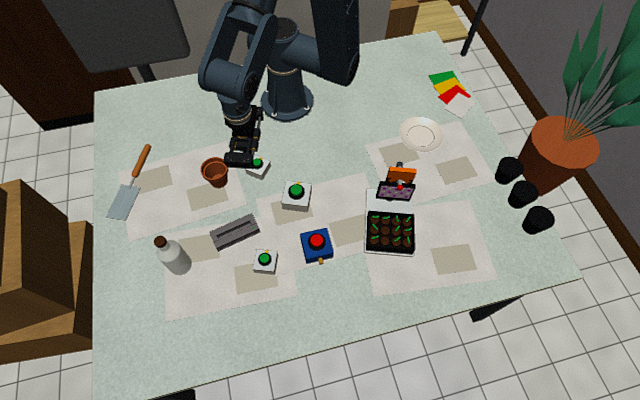

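View pics/c10.png

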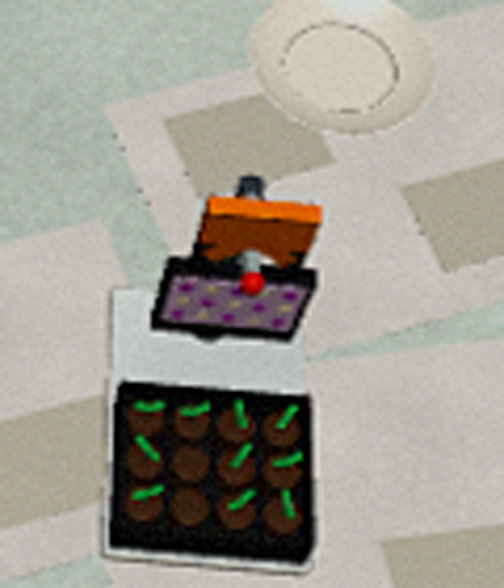

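View pics/w10.png

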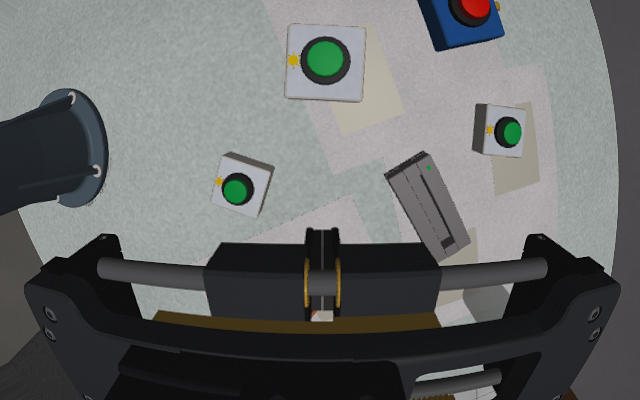

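The lamp hangs on the peg with its face to the tray. The crop puts the bar corner at (416,170) and the panel corner at (410,201), against predictions of (415.8,169.7) and (409.1,200.8). The green button at wrist (325,59) is up. Pot, bottle and plate are in place, and the robot touches nothing. Handing in.

```bash
python3 -c "
from rig import bot
print(bot.hand_in())"
```

```text
the job is handed in; nothing more can be done
None
```

The job is done and handed in at about 15 s of the 58 s allowed; no verdict is reported.

- **Lamp:** It hangs by its eye near the middle of the peg, with its glowing face towards the tray. In the last scene picture its corners lie within about 1 px of where a correctly hung lamp should appear.
- **Start button:** I pressed the green button, 40 mm across, to its stop. The force was 10–13 N with the fingertip at 66 mm, and I held it for over 0.5 s. The last wrist picture shows it back up, but I could not read its travel directly.
- **Left alone:** I did not touch the red pump button. In the last picture the pot, bottle and plate stand where they were, and the arm is clear of everything.

**Disagreements and slips:**
- The two fixed cameras disagreed by about 1 cm on low objects, so I measured the lamp, peg and button with the wrist camera.
- My first grip on the lamp was about 1 cm too high, so I redid it before lifting the lamp out.

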